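# Turn the wardrobe's shelf insert the right way up

### The job

The doll's wardrobe lies on its back and the white shelf insert in its left bay is in the wrong way round, with its shoe pigeonholes at the crown end. Slide the door out of the way, lift the insert out, turn it half a turn and seat it fully home in the same bay, open side up, with the pigeonholes at the drawer end, then slide the door fully shut over it. Leave the other toys where they are.

Things in the scene. Friction and masses are not known exactly. Their poses are not given: they have to be found in the camera images.
- wardrobe: Pink plastic doll's wardrobe on its back, fixed to the table, open front up: 240 (x) x 194 (y) mm, walls 52 mm high. Origin: centre of its underside. +x points to the head (stepped crown, 32 mm more), -x to the foot (two feet, 14 mm more), +y to its left. x = -120 to -50 mm is a solid base with two fake drawer fronts (knobs to 63 mm high); x = -50 to 110 mm are two bays, left (+y) and right.
- bay (a point): Centre of the left bay's floor, where the insert belongs: (30, 47, 8) mm in the wardrobe's frame, with the wardrobe's axes. Each bay is 160 (x) x 88 (y) mm inside, its floor 8 mm above the table, with a 6 mm wall between the bays at y = 0 and on the outside.
- insert: White open-topped shelf insert, 156 (x) x 84 (y) x 40 (z) mm, about 160 g, 2 mm of play a side in the bay, lower edge bevelled (4 mm in, 5 mm up). Origin: centre of its underside. A 12 mm thick, 40 mm high shelf crosses its middle along y (x = 0): the grip, 38 mm free on both sides, tray floor 3 mm thick. At the start its +x points as the wardrobe's +x (wrong); it must end opposite.
- shoe_end (a point): Point at the insert's two shoe pigeonholes: (60, 0, 20) mm in the insert's frame. They fill its +x end beyond a 4 mm cross wall at x = 46 mm, split by a short divider, 33 mm high. The other (-x) end has a 6 mm steel hanging rail along y at x = -54 mm, 30 mm up.
- door (a joint): Sliding door, a pink panel 172 (x) x 92 (y) x 6 mm, 53 to 59 mm above the table. In m: 0 shut, centred over the left bay; grows to the wardrobe's -y; 0.1 fully open, left bay free. Starts part open, overlapping the insert; stays where left, moves with about 1.5 N, hard stops at both ends. Passes over the insert only when that is home (its top then 48 mm above the table).
- door_handle (a point): Top centre of the door's handle, in the middle of the panel: a white bar 60 (x) x 14 (y) mm standing 26 mm above the panel, its top 85 mm above the table; it can be pushed on its long sides or pinched across y.
- kettle: Silver toy kettle, 80 mm wide (spout to 66 mm from the axis) and 84 mm high, a bystander; origin: centre of its underside.
- jar: Glass jar with a twist cap, 48 mm across, 62 mm high, a bystander; origin: centre of its underside.
- block: Orange wooden block 50 x 40 x 40 mm, a bystander; origin: centre of its underside.
- tub: Purple plastic toy bath tub 150 x 80 x 55 mm with a tap to 84 mm high at one end, a bystander; origin: centre of its underside.
Mind the look-alikes: they are no part of the job. There is more than one size of the insert; the job needs the largest.

How it is judged (in metres and radians):
On the way, in this order (a step that is already met when the one before it is completed fails the run):
1. the insert is lifted clear of the wardrobe (z of insert in the frame of wardrobe above 0.056 m), for 0.1 s.
2. the insert is home in the left bay, turned by half a turn (z of insert in the frame of bay below 0.003 m and horizontal distance between insert and bay below 0.005 m and angle between insert's own z axis and vertical below 0.04 rad and x of shoe_end in the frame of bay below -0.05 m), for 0.2 s.
At the end, for the whole second after the job is handed in: The insert rests flat on the floor of the left bay (within 3 mm of height, 5 mm sideways, 0.04 rad of tilt) with its pigeonholes at the drawer end, and the door is shut to within 5 mm (all of step 2 and linear speed of insert below 0.02 m/s and value of joint door below 0.005 m); the robot touches nothing.
It fails at once if a bystander toy is shifted by more than 30 mm or tipped over (distance of any of kettle, jar, block, tub from where it was at the start of the episode above 0.03 m or angle between any of kettle, jar, block, tub's own z axis and vertical above 0.6 rad).
It also fails if it takes over 70 s, if anything falls off the work surface, if the arm or the gripper's body presses on something with over 40 N, if the wrist force passes 120 N, or if a joint passes its speed limit or range.

### The arm

A 6-joint arm with a two-finger parallel gripper is mounted at the origin on the work surface. World frame = base frame: x ahead of the robot, y to its left, z up, the work surface at z = 0. Lengths are in mm, angles in rad, forces in N, time in s.
With the tool pointing down it reaches from about 275 to 1000 mm from the base axis. Payload 8.4 kg.
Tool frame: the origin (TCP) lies at the very end of the fingers, on their centre line; the grasp point (between the pads) lies 19 mm behind it; z points along the fingers, y is the direction in which the jaws open and shut (so a half turn about z gives the same grasp; the last joint's range is limited). The gripper opens to 85 mm and grips with 20 to 120 N. Pads are 22 mm wide; open, the fingers measure 114 mm over their backs; the gripper's body (76 mm by 85 mm) begins 54 mm behind the grasp point. The pads swing forward as they close: fully open they stand 13 mm farther back than shut.
Start: joints at [1.169, 0.353, 1.633, -0, 1.155, -0.002], TCP at [243.27, 575.715, 231.281] pointing down, gripper open.
Joint ranges: [-2.63, 2.63], [-0.92, 2.1], [0.06, 2.66], [-1.3, 4.44], [0, 2.69], [-3.02, 3.02]. Speed limits (rad/s): [2.22, 2.22, 2.79, 3.14, 3.14, 3.14].

### API

Orientations are given as [roll, pitch, yaw] about the fixed x, y, z axes, in that order (R = Rz(yaw) Ry(pitch) Rx(roll)).
In Python, from rig import r gives the robot as it stands.
- The arm moves only by the tool move_arm, never from a script. Its argument "increments" is a list of rows, each an object of numbers: "tx", "ty", "tz": the shift along the tool's x, y, z in cm; "rx", "ry", "rz": the turn, a rotation vector about the tool's x, y, z in degrees; "gripper": the gripper's target within -1 to 1 (fully open at 1, half-way at 0, shut at -1). A call has 1 to 12 rows; each row shifts and turns the commanded pose from where the row before left it, along the tool's axes as they then stand; what a row does not reach is not made up. A row lasts 1/10 s, in which the tool goes at most 50 mm and 8.59 degrees, less where a joint would pass 70% of its speed; a pose out of reach is approached as far as the arm can. A call is refused whole if a number of a shift passes 5 or a number of a turn 8.59, either way. A call with a gripper value outside its range is refused whole. The fingers move at their own pace and stop on an object; "squeeze" is the grip in N (left out, the last holds). Time passes only in rows, so rows that do not move let the fingers close. It gives the time, the measured TCP pose, the force and the opening at its end, in the units of the state.
- r.sense(): the state, without advancing time (a new reading comes with each control period).
- r.grab_frame(name): name is "scene" or "top" or "wrist"; returns (picture, depth): 384x512x3 uint8, red, green, blue; 384x512 float32, mm along the optical axis (not along the pixel's ray), 0 where there is no reading.
- r.camera_model(name): a dict with "fx", "fy", "cx", "cy" (pixels), "R" (3x3) and "t" (3): a world point X has camera coordinates R X + t; the wrist camera has in their place "hand_eye" (4x4, takes a point from camera to tool coordinates, whose origin is the TCP and whose axes are the flange's). Camera axes: x right, y down, z forward; pixel columns grow to the right and rows downward; lengths in mm; the calibration is good to about 2 mm. The wrist camera is an equidistant fisheye: a pixel r from the principal point sees the ray r / f radians off the axis. A picture is of the moment at which its call begins: read the wrist's pose just before it. camera_model takes no time and is no camera call.
- r.sign_off(): hands the job in, once; it reports no verdict.
Trained networks look in the newest picture that a camera, given by its name, has taken for a name from the list of things; names that differ only in an ending like _2 or _b are one class to them, and where a whole thing is asked for, a point or a joint stands for the part that bears it (a point fixed in the world has none). Each returns a list of dicts, best first, with "confidence" (0 to 1); they miss things now and then, are a little off and sometimes report something else, mostly with a low value. They report only what shows in the picture. A call takes as long as a camera call. They do not tell look-alikes from the thing itself.
- r.cut_out(query, camera): "mask" (384x512 bool, what is visible of it) and "bbox" ([left, top, right, bottom] in pixels, round what is visible of it).
- r.place_of(query, camera): "location" ([row, column] in pixels: a listed point, or the origin of a listed thing).
The state is a dict: "clock": time; "qpos": joint angles; "qvel": joint speeds; "joint_efforts": joint torques, N m; "eef_pos": TCP position; "tcp_rot": TCP orientation; "contact_force": force on the tool from outside, world axes, zero at the start; "wrist_torque": the same for the moment, N m; "opening": opening from 0.0 (shut) to 1.0 (fully open).
Only numpy, scipy, OpenCV 4.12 (cv2) and the standard library are available. Lean on these libraries where they do the work, as an engineer would, in place of code of your own. Each camera call takes 0.05 s, during which the arm holds its last target. There are 200 camera calls.

## Working session

There is one attempt and no reset: what is moved stays moved. The work goes in short steps, Python scripts to look and compute and a tool call to move; the robot and the scene stay as the last step left them, time stands still between calls to the robot, and variables do not carry over. Pictures are saved under pics/ and viewed, about 8 in all and at most 12, crops included, and the job is handed in when it is done.

Besides the shell and the picture viewer there is one more tool, called after "Request:" as name(argument=value, ...) on one line, values as JSON. move_arm: Moves the arm, as the interface text tells. Its arguments: {"type":"object","properties":{"increments":{"type":"array","items":{"type":"object","properties":{"tx":{"type":"number"},"ty":{"type":"number"},"tz":{"type":"number"},"rx":{"type":"number"},"ry":{"type":"number"},"rz":{"type":"number"},"gripper":{"type":"number"}}}},"squeeze":{"type":"number"}},"required":["increments"]}

```bash
ls; mkdir -p pics
python3 - <<'E'
from rig import r
import cv2,numpy as np
s=r.sense();print(s['clock'],s['eef_pos'],s['tcp_rot'],s['opening'])
for c in ['top','scene']:
    im,d=r.grab_frame(c)
    np.savez(f'{c}0.npz',im=im,d=d)
    cv2.imwrite(f'pics/{c}0.png',cv2.resize(im[:,:,::-1],(800,600),interpolation=cv2.INTER_CUBIC))
    m=r.camera_model(c);print(c,{k:np.round(v,3).tolist() for k,v in m.items()})
    for q in ['wardrobe','bay','insert','shoe_end','door_handle']:
        print(q,[(np.round(p['location'],1).tolist(),round(p['confidence'],2)) for p in r.place_of(q,c)])
print(r.camera_model('wrist'))
E
```

```text
pics
0.0 [243.0687695  575.26132475 230.54953578] [-3.14019643e+00 -8.89748661e-06  2.74179919e+00] 1.0014892002872917
top {'fx': 484.295, 'fy': 484.295, 'cx': 257.779, 'cy': 198.984, 'R': [[0.023, -0.999, 0.026], [-0.985, -0.027, -0.171], [0.172, -0.022, -0.985]], 't': [-3.427, 550.805, 1044.397]}
wardrobe [([206.0, 286.4], 0.75)]
bay [([230.2, 185.6], 0.3)]
insert [([303.0, 305.1], 0.87), ([184.8, 300.9], 0.73), ([117.1, 310.8], 0.68)]
shoe_end [([321.0, 306.1], 0.87), ([187.7, 325.1], 0.83), ([119.4, 329.5], 0.72)]
door_handle [([198.1, 300.9], 0.95)]
scene {'fx': 409.037, 'fy': 409.037, 'cx': 259.185, 'cy': 193.451, 'R': [[-0.655, 0.756, 0.017], [0.417, 0.38, -0.826], [-0.63, -0.534, -0.564]], 't': [334.388, -192.358, 1450.964]}
wardrobe [([254.1, 270.2], 0.67), ([200.5, 236.3], 0.65)]
bay [([201.1, 214.7], 0.64)]
insert [([225.6, 157.9], 0.89), ([162.9, 269.4], 0.72), ([197.2, 213.6], 0.64)]
shoe_end [([155.6, 282.2], 0.94), ([214.0, 147.0], 0.85), ([180.8, 199.6], 0.7)]
door_handle [([168.6, 226.9], 0.74)]
{'fx': 297.3186396354542, 'fy': 297.3186396354542, 'cx': 252.6774919200239, 'cy': 188.60921781245207, 'hand_eye': array([[ 1.12831717e-03, -9.64860761e-01, -2.62759280e-01,
         6.52218977e+01],
       [ 9.99999343e-01,  1.14143936e-03,  1.02703818e-04,
        -4.46052676e-01],
       [ 2.00828900e-04, -2.62759223e-01,  9.64861415e-01,
        -1.43319944e+02],
       [ 0.00000000e+00,  0.00000000e+00,  0.00000000e+00,
         1.00000000e+00]])}
```

View pics/top0.png

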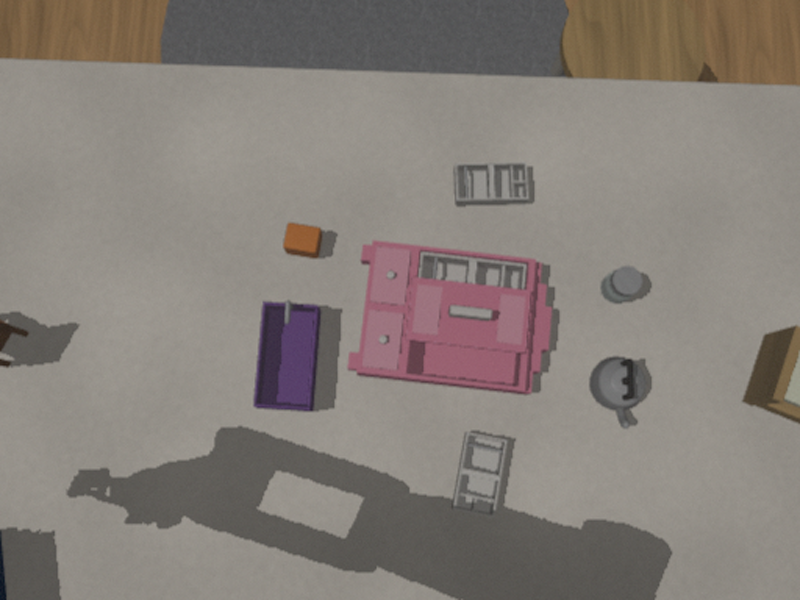

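View pics/scene0.png

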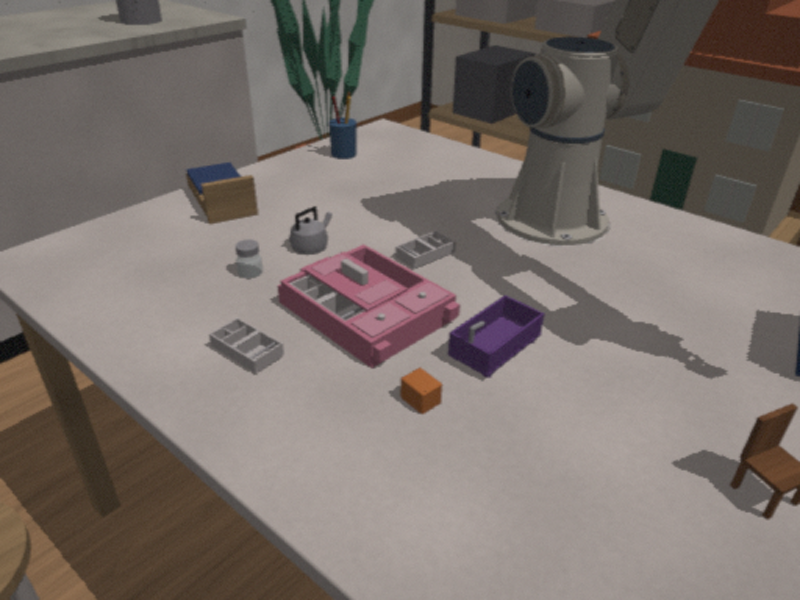

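Two look-alikes lie outside the wardrobe, at (490,183) and (482,470) in the enlarged top picture. The insert meant is the one in the wardrobe's left bay at (470,270), partly under the door. Next I measure the wardrobe pose and the sizes.

```bash
cat > h.py <<'E'
from rig import r
import cv2,numpy as np
def cloud(c,d,m=None):
    m=m or r.camera_model(c); v,u=np.mgrid[:384,:512]
    P=np.stack([(u-m['cx'])/m['fx']*d,(v-m['cy'])/m['fy']*d,d],-1)
    return (P-m['t'])@m['R']   # R^T (p-t)
E
python3 - <<'E'
from h import *
z=np.load('top0.npz');im,d=z['im'],z['d'];P=cloud('top',d)
hsv=cv2.cvtColor(im,cv2.COLOR_RGB2HSV)
pink=((hsv[...,0]>160)|(hsv[...,0]<5))&(hsv[...,1]>70)&(d>0)
n,l,st,_=cv2.connectedComponentsWithStats(pink.astype(np.uint8));k=1+st[1:,4].argmax();pink=l==k
print(st[k])
X=P[pink];print(np.percentile(X[:,2],[1,5,25,50,75,95,99]))
T=X[(X[:,2]>40)]
(c,(w,h),a)=cv2.minAreaRect(T[:,:2].astype(np.float32));print(c,w,h,a)
print('table z',np.median(P[250:300,100:150][...,2]))
# walls: line fit of long sides
np.save('pinkpts.npy',T)
for n_,(cc,rr) in dict(handle=(301,200),knob1=(250,175),knob2=(245,217),ins_shelf=(303,173),ins_far=(315,117),ins_near=(308,302)).items():
    print(n_,P[rr-1:rr+2,cc-1:cc+2].reshape(-1,3).mean(0).round(1))
for q in ['insert']:
    for o in r.cut_out(q,'top'):
        mk=o['mask']&(d>0); Q=P[mk]; zt=np.percentile(Q[:,2],90); 
        print(o['confidence'],o['bbox'],zt,cv2.minAreaRect(Q[:,:2].astype(np.float32)))
th=np.deg2rad(-90)
# fit yaw by sides
best=min((np.prod(np.ptp(T[:,:2]@np.array([[np.cos(t),-np.sin(t)],[np.sin(t),np.cos(t)]]),axis=0)),t) for t in np.deg2rad(np.arange(-105,-75,.25)))
print(best[0],np.rad2deg(best[1]))
t=best[1];R=np.array([[np.cos(t),-np.sin(t)],[np.sin(t),np.cos(t)]]);L=T[:,:2]@R
print(np.percentile(L,[0,.3,1,99,99.7,100],axis=0))
lo,hi=np.percentile(L,.2,0),np.percentile(L,99.8,0)
o=R@np.array([(lo[0]+hi[0])/2-9,(lo[1]+hi[1])/2]);print('wardrobe',o)
for p in [P[200,301,:2],P[175,250,:2],P[217,245,:2],P[173,303,:2]]: print((p-o)@R)
E
```

```text
[ 223  154  130   98 6102]
[ 5.26728679  7.47485019 16.60580812 52.17593481 58.69985692 62.31853486
 64.05780813]
(546.3597412109375, -61.685516357421875) 282.6692199707031 193.1790313720703 85.00182342529297
table z 1.3495994132241584
handle [544.5 -83.2  85.1]
knob1 [601.8  29.3  64.1]
knob2 [506.7  37.9  64.8]
ins_shelf [613.3 -91.3  49.2]
ins_far [ 757.7 -122.5   20.9]
ins_near [ 325.1 -107.2   25.8]
0.94 [292.0, 102.3, 340.1, 128.9] 29.21062812042586 ((758.9869995117188, -118.5917739868164), (60.29084777832031, 108.82247161865234), 3.0879342555999756)
0.76 [269.5, 160.3, 336.9, 182.3] 49.89493169774344 ((613.8131713867188, -88.55707550048828), (159.9454345703125, 46.15436553955078), 85.20169067382812)
0.59 [289.4, 278.0, 324.7, 334.6] 28.922459072824342 ((324.0740966796875, -103.6583251953125), (58.90792465209961, 107.77439880371094), 80.09838104248047)
54606.542649780706 -95.0
[[-127.50435569  453.06599498]
 [-126.05424474  453.2266962 ]
 [-122.81870011  453.46019056]
 [ 132.52060773  644.24141106]
 [ 145.44931043  645.17500496]
 [ 155.16618344  646.24687197]]
wardrobe [547.01702123 -49.28382983]
[33.93047761  0.33744222]
[-83.07652022  48.25707638]
[-83.2843932  -48.16197868]
[36.27769998 70.06818925]
```

Request:
move_arm(increments=[{"rz":-6,"gripper":-1},{"rz":-6,"gripper":-1},{"rz":-5.9,"gripper":-1},{"tx":-2.2,"ty":-3.5},{"tx":-2.2,"ty":-3.5},{"tx":-2.2,"ty":-3.5},{"tx":-2.2,"ty":-3.5},{"tx":-2.2,"ty":-3.5},{"tx":-2.2,"ty":-3.5},{"tx":-2.2,"ty":-3.5},{"tx":-2.2,"ty":-3.5},{"tx":-2.2,"ty":-3.5}], squeeze=60)

```text
invalid input
```

Request:
move_arm(increments=[{"tx":-2.2,"ty":-3.5},{"tx":-2.2,"ty":-3.5},{"tx":-2.2,"ty":-3.5},{"tx":-2.2,"ty":-3.5},{"tx":-2.2,"ty":-3.5},{"tx":-2.2,"ty":-3.5},{"tx":-2.2,"ty":-3.5},{"tx":-2.2,"ty":-3.5},{"tx":-2.2,"ty":-3.5},{"tx":0},{"tx":0}])

```text
invalid input
```

Request:
move_arm(increments=[{"tx":0,"ty":0,"tz":0,"rx":0,"ry":0,"rz":-6,"gripper":-1},{"tx":0,"ty":0,"tz":0,"rx":0,"ry":0,"rz":-6,"gripper":-1},{"tx":0,"ty":0,"tz":0,"rx":0,"ry":0,"rz":-5.9,"gripper":-1}], squeeze=60)

```text
clock: 0.95
eef_pos: [243.3, 575.7, 231.3]
tcp_rot: [3.142, -0.0, 3.058]
contact_force: [-1.1, -0.2, 0.8]
opening: 0.515
```

Request:
move_arm(increments=[{"tx":-2.2,"ty":-3.5,"tz":0,"rx":0,"ry":0,"rz":0,"gripper":-1},{"tx":-2.2,"ty":-3.5,"tz":0,"rx":0,"ry":0,"rz":0,"gripper":-1},{"tx":-2.2,"ty":-3.5,"tz":0,"rx":0,"ry":0,"rz":0,"gripper":-1},{"tx":-2.2,"ty":-3.5,"tz":0,"rx":0,"ry":0,"rz":0,"gripper":-1},{"tx":-2.2,"ty":-3.5,"tz":0,"rx":0,"ry":0,"rz":0,"gripper":-1},{"tx":-2.2,"ty":-3.5,"tz":0,"rx":0,"ry":0,"rz":0,"gripper":-1},{"tx":-2.2,"ty":-3.5,"tz":0,"rx":0,"ry":0,"rz":0,"gripper":-1},{"tx":-2.2,"ty":-3.5,"tz":0,"rx":0,"ry":0,"rz":0,"gripper":-1},{"tx":-2.2,"ty":-3.5,"tz":0,"rx":0,"ry":0,"rz":0,"gripper":-1}])

```text
clock: 1.85
eef_pos: [413.6, 243.1, 231.6]
tcp_rot: [3.141, 0.001, 3.054]
contact_force: [1.3, 0.4, -0.4]
opening: -0.002
```

Request:
move_arm(increments=[{"tx":-2.2,"ty":-3.5,"tz":0,"rx":0,"ry":0,"rz":0,"gripper":-1},{"tx":-2.2,"ty":-3.5,"tz":0,"rx":0,"ry":0,"rz":0,"gripper":-1},{"tx":-2.2,"ty":-3.5,"tz":0,"rx":0,"ry":0,"rz":0,"gripper":-1},{"tx":-2.2,"ty":-3.5,"tz":0,"rx":0,"ry":0,"rz":0,"gripper":-1},{"tx":-2.2,"ty":-3.5,"tz":0,"rx":0,"ry":0,"rz":0,"gripper":-1},{"tx":-2.2,"ty":-3.5,"tz":0,"rx":0,"ry":0,"rz":0,"gripper":-1},{"tx":-2.2,"ty":-3.5,"tz":0,"rx":0,"ry":0,"rz":0,"gripper":-1},{"tx":-2.2,"ty":-3.5,"tz":0,"rx":0,"ry":0,"rz":0,"gripper":-1},{"tx":-2.2,"ty":-3.5,"tz":0,"rx":0,"ry":0,"rz":0,"gripper":-1},{"tx":0,"ty":0,"tz":0,"rx":0,"ry":0,"rz":0,"gripper":-1}])

```text
clock: 2.85
eef_pos: [584.8, -90.5, 231.3]
tcp_rot: [-3.14, 0.002, 3.051]
contact_force: [-0.0, 0.5, -0.6]
opening: -0.001
```

```bash
cat >> h.py <<'E'
from scipy.spatial.transform import Rotation as Ro
def wrist():
    s=r.sense(); im,d=r.grab_frame('wrist'); m=r.camera_model('wrist')
    v,u=np.mgrid[:384,:512]; x=(u-m['cx'])/m['fx'];y=(v-m['cy'])/m['fy'];t=np.hypot(x,y)+1e-9
    f=np.tan(t)/t; C=np.stack([x*f*d,y*f*d,d],-1)
    H=np.array(m['hand_eye']); T=C@H[:3,:3].T+H[:3,3]
    R=Ro.from_euler('xyz',s['tcp_rot']).as_matrix()
    return im,d,T@R.T+s['eef_pos'],s
yaw=np.deg2rad(-95); EX=np.array([np.cos(yaw),np.sin(yaw)]); EY=np.array([-EX[1],EX[0]])
O=np.array([546.8,-52.5])
def loc(p): q=np.asarray(p)[...,:2]-O; return np.stack([q@EX,q@EY],-1)
E
python3 - <<'E'
from h import *
im,d,P,s=wrist(); np.savez('w1.npz',im=im,P=P,d=d)
print(s['clock'],s['eef_pos'],s['tcp_rot'],loc(s['eef_pos']))
cv2.imwrite('pics/w1.png',cv2.resize(im[:,:,::-1],(800,600),interpolation=cv2.INTER_CUBIC))
Lc=loc(P)
# height map in wardrobe frame, 2mm cells
g=np.zeros((220,340));
ok=(d>0)&(abs(Lc[...,0])<168)&(abs(Lc[...,1])<108)
i=((Lc[...,1]+110)).astype(int);j=((Lc[...,0]+170)).astype(int)
np.maximum.at(g,(i[ok],j[ok]),P[...,2][ok])
cv2.imwrite('pics/h1.png',cv2.resize(cv2.applyColorMap(np.clip(g*2.8,0,255).astype(np.uint8),cv2.COLORMAP_JET),(680,440),interpolation=cv2.INTER_NEAREST))
for q in ['door_handle','insert','shoe_end','wardrobe']:
    for p in r.place_of(q,'wrist'):
        a,b=np.round(p['location']).astype(int); print(q,a,b,round(p['confidence'],2),P[a,b].round(1),Lc[a,b].round(1))
E
```

```text
2.85 [584.81373886 -90.53356784 231.34593378] [-3.14024351e+00  1.90030684e-03  3.05112387e+00] [34.57572298 41.18392896]
door_handle 137 256 0.55 [546.7 -84.9  86.1] [32.2  2.7]
insert 167 256 0.86 [581.3 -87.7  61.2] [32.  37.4]
shoe_end 172 204 0.95 [ 581.6 -144.5   60.8] [88.6 42.7]
shoe_end 203 428 0.24 [651.5 138.9  40.1] [-199.8   87.6]
wardrobe 132 279 0.94 [544.4 -61.5  77.3] [ 9.2 -1.6]
```

Run:
```python
import cv2,numpy as np
a=cv2.imread('pics/w1.png');b=cv2.imread('pics/h1.png')
cv2.imwrite('pics/c1.png',np.vstack([cv2.resize(a[:460],(600,345)),cv2.resize(b[::-1],(600,255))]))
```

```text
(no output)
```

View pics/c1.png

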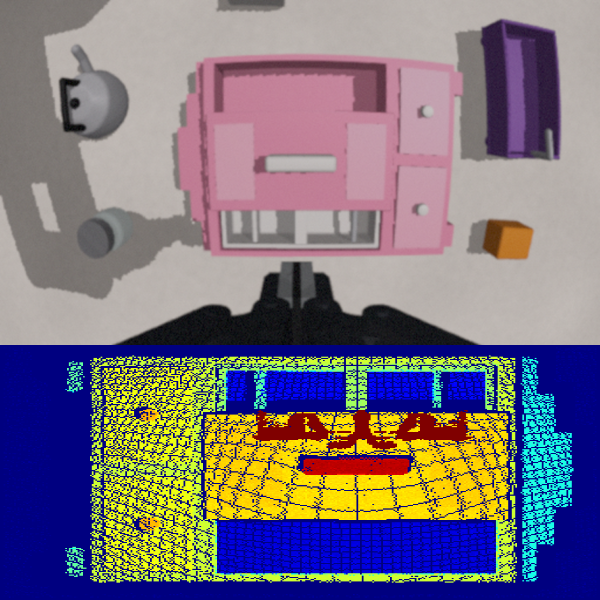

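The wrist view shows the wardrobe with the insert in the left bay (lower half, with fingers in front), the handle at (300,162), and the other toys well clear. I'll refine the wardrobe's frame, handle and shelf from this cloud.

Run:
```python
from h import *
z=np.load('w1.npz');P=z['P'];d=z['d'];L=loc(P);Z=P[...,2];X=L[...,0];Y=L[...,1]
def pr(n,m):
    m&=d>0; q=np.c_[X[m],Y[m]]; rc=cv2.minAreaRect(q.astype(np.float32)); print(n,m.sum(),np.round(np.percentile(q,[.5,99.5],0),1).tolist(),np.round(rc[0],1),np.round(rc[1],1),round(rc[2],2))
pr('handle',(Z>80)&(Z<95)&(abs(Y-3)<15)&(abs(X-32)<45))
pr('body',(Z>46)&(Z<70)&(abs(X)<128)&(Y<105)&(Y>-105))
pr('rbay',(Z<20)&(X>-60)&(X<115)&(Y<-40)&(Y>-95))
pr('door',(Z>55)&(Z<64)&(X>-80)&(X<130)&(Y<60)&(Y>-60)&(X>-58))
im=z['im'];hsv=cv2.cvtColor(im,cv2.COLOR_RGB2HSV)
w=(hsv[...,1]<40)
pr('shelf',w&(Z>42)&(Z<56)&(abs(X-31)<14)&(Y>45)&(Y<92))
for x in range(0,1): pass
m=w&(Z>44)&(Z<56)&(abs(X-31)<60)&(Y>60)&(Y<84)&(d>0); h=np.histogram(X[m],np.arange(-30,92,2)); print([(int(e),int(c)) for c,e in zip(*h) if c>3])
pr('tableZ',(abs(Z)<10)&(Y>120)); print(np.median(Z[(d>0)&(abs(Z)<10)]))
print(np.median(Z[(d>0)&(X>-40)&(X<100)&(Y<-50)&(Y>-85)]))
```

```text
handle 831 [[2.8, -1.1], [61.5, 12.1]] [31.7  5.5] [13.3 60.1] 89.98
body 25318 [[-117.0, -93.4], [121.1, 99.0]] [1.9 2.9] [241.3 194.9] 0.01
rbay 5021 [[-48.1, -88.6], [112.2, -43.2]] [ 32. -66.] [ 46.  161.5] 89.98
door 12407 [[-52.8, -40.1], [116.9, 51.0]] [33.   5.5] [ 92.  175.2] 89.84
shelf 418 [[17.9, 54.7], [44.7, 91.9]] [31.3 73.2] [27.  37.6] 0.18
[(26, 40), (28, 40), (30, 40), (32, 20), (34, 40), (36, 40)]
tableZ 34480 [[-508.0, 120.6], [614.3, 439.7]] [ 66.2 247.6] [1216.8  326.9] 5.03
0.8387193358002207
8.718400165246948
```

```bash
sed -i 's/^O=.*/O=np.array([549.5,-54.7])/' h.py
```

Request:
move_arm(increments=[{"tx":0,"ty":0,"tz":3,"rx":0,"ry":0,"rz":0,"gripper":-1},{"tx":0,"ty":0,"tz":4,"rx":0,"ry":0,"rz":0,"gripper":-1},{"tx":0,"ty":0,"tz":4,"rx":0,"ry":0,"rz":0,"gripper":-1},{"tx":0,"ty":0,"tz":4,"rx":0,"ry":0,"rz":0,"gripper":-1},{"tx":0,"ty":0,"tz":1.5,"rx":0,"ry":0,"rz":0,"gripper":-1},{"tx":1,"ty":0,"tz":0,"rx":0,"ry":0,"rz":0,"gripper":-1},{"tx":1,"ty":0,"tz":0,"rx":0,"ry":0,"rz":0,"gripper":-1},{"tx":1,"ty":0,"tz":0,"rx":0,"ry":0,"rz":0,"gripper":-1},{"tx":1,"ty":0,"tz":0,"rx":0,"ry":0,"rz":0,"gripper":-1}])

```text
clock: 4.0
eef_pos: [543.4, -82.9, 68.2]
tcp_rot: [-3.142, 0.004, 3.054]
contact_force: [2.0, 0.6, 1.1]
opening: -0.0
```

Request:
move_arm(increments=[{"tx":1,"ty":0,"tz":0,"rx":0,"ry":0,"rz":0,"gripper":-1},{"tx":1,"ty":0,"tz":0,"rx":0,"ry":0,"rz":0,"gripper":-1},{"tx":0.5,"ty":0,"tz":0,"rx":0,"ry":0,"rz":0,"gripper":-1},{"tx":0.3,"ty":0,"tz":0,"rx":0,"ry":0,"rz":0,"gripper":-1},{"tx":0,"ty":0,"tz":0,"rx":0,"ry":0,"rz":0,"gripper":-1}])

```text
clock: 4.5
eef_pos: [514.4, -80.5, 66.2]
tcp_rot: [3.142, -0.001, 3.054]
contact_force: [-0.3, 1.1, -0.3]
opening: -0.002
```

Request:
move_arm(increments=[{"tx":0.2,"ty":0,"tz":0,"rx":0,"ry":0,"rz":0,"gripper":-1},{"tx":0.2,"ty":0,"tz":0,"rx":0,"ry":0,"rz":0,"gripper":-1},{"tx":0,"ty":0,"tz":0,"rx":0,"ry":0,"rz":0,"gripper":-1}])

```text
clock: 4.8
eef_pos: [511.0, -80.2, 66.2]
tcp_rot: [-3.142, -0.0, 3.054]
contact_force: [1.3, 0.2, -0.0]
opening: -0.001
```

Request:
move_arm(increments=[{"tx":0.2,"ty":0,"tz":0,"rx":0,"ry":0,"rz":0,"gripper":-1},{"tx":0.2,"ty":0,"tz":0,"rx":0,"ry":0,"rz":0,"gripper":-1},{"tx":0,"ty":0,"tz":0,"rx":0,"ry":0,"rz":0,"gripper":-1}])

```text
clock: 5.1
eef_pos: [510.9, -80.2, 66.8]
tcp_rot: [-3.141, 0.008, 3.054]
contact_force: [12.4, -1.4, -9.7]
opening: 0.001
```

Request:
move_arm(increments=[{"tx":-0.9,"ty":0,"tz":0,"rx":0,"ry":0,"rz":0,"gripper":-1},{"tx":0,"ty":0,"tz":-4,"rx":0,"ry":0,"rz":0,"gripper":-1},{"tx":0,"ty":0,"tz":-4,"rx":0,"ry":0,"rz":0,"gripper":-0.2},{"tx":-3,"ty":0,"tz":-2,"rx":0,"ry":0,"rz":0,"gripper":-0.2},{"tx":-3,"ty":0,"tz":0,"rx":0,"ry":0,"rz":0,"gripper":-0.2},{"tx":-1.8,"ty":-0.1,"tz":0,"rx":0,"ry":0,"rz":0,"gripper":-0.2},{"tx":0,"ty":0,"tz":0,"rx":0,"ry":0,"rz":0,"gripper":-0.2},{"tx":0,"ty":0,"tz":0,"rx":0,"ry":0,"rz":0,"gripper":-0.2}])

```text
clock: 5.9
eef_pos: [592.5, -88.2, 165.5]
tcp_rot: [3.141, -0.003, 3.054]
contact_force: [0.1, 0.1, -0.3]
opening: 0.398
```

Run:
```python
from h import *
im,d,P,s=wrist(); np.savez('w2.npz',im=im,P=P,d=d)
print(s['clock'],s['eef_pos'],s['tcp_rot'],loc(s['eef_pos']),s['opening'])
L=loc(P);Z=P[...,2];X=L[...,0];Y=L[...,1]
g=np.zeros((220,340));ok=(d>0)&(abs(X)<168)&(abs(Y)<108)
np.maximum.at(g,((Y[ok]+110).astype(int),(X[ok]+170).astype(int)),Z[ok])
h=cv2.applyColorMap(np.clip(g*2.8,0,255).astype(np.uint8),cv2.COLORMAP_JET)[::-1]
cv2.imwrite('pics/c2.png',np.vstack([cv2.resize(im[:,:,::-1],(440,330)),cv2.resize(h,(440,270),interpolation=cv2.INTER_NEAREST)]))
# shelf top
for y0 in (25,40,55,70):
    m=(d>0)&(Z>45)&(Z<54)&(abs(X-30)<12)&(Y>y0)&(Y<y0+12); print(y0,m.sum(),np.percentile(X[m],[1,50,99]).round(1) if m.any() else '',)
m=(d>0)&(Z>60)&(Z<95)&(Y<-20)&(abs(X-30)<35)&(Z>80); print('handle',np.percentile(X[m],[1,99]),np.percentile(Y[m],[1,99]))
```

```text
5.9 [592.53900185 -88.22377363 165.47157024] [ 3.14145545e+00 -2.63496405e-03  3.05422114e+00] [29.64510937 45.79701485] 0.39843614236670055
25 180 [23.8 29.2 35.5]
40 181 [23.7 30.1 35.6]
55 158 [24.6 30.1 35.6]
70 157 [24.4 30.1 35.7]
handle [ 1.18586623 58.74762431] [-60.16127959 -46.28602961]
```

View pics/c2.png

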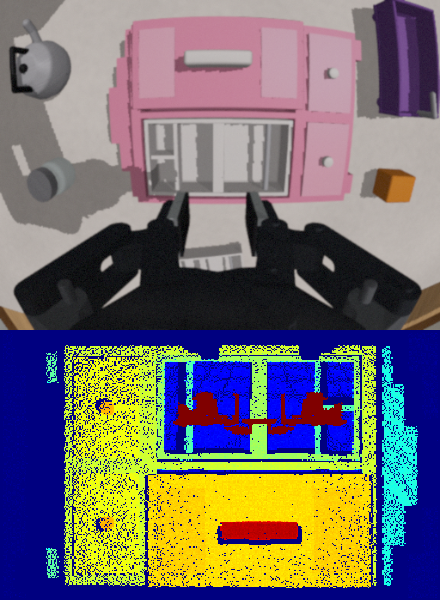

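The door is fully open, the pigeonholes are at the crown end (left in the picture), and the large insert's shelf is centred between the fingers.

Request:
move_arm(increments=[{"tx":-0.1,"ty":0,"tz":3,"rx":0,"ry":0,"rz":0,"gripper":-0.2},{"tx":0,"ty":0,"tz":4,"rx":0,"ry":0,"rz":0,"gripper":-0.2},{"tx":0,"ty":0,"tz":3,"rx":0,"ry":0,"rz":0,"gripper":-0.2},{"tx":0,"ty":0,"tz":2.5,"rx":0,"ry":0,"rz":0,"gripper":-0.2},{"tx":0,"ty":0,"tz":2,"rx":0,"ry":0,"rz":0,"gripper":-0.2},{"tx":0,"ty":0,"tz":0,"rx":0,"ry":0,"rz":0,"gripper":-0.2}], squeeze=70)

```text
clock: 6.55
eef_pos: [591.2, -88.0, 18.6]
tcp_rot: [3.141, -0.006, 3.054]
contact_force: [-0.4, -0.7, 0.6]
opening: 0.402
```

Request:
move_arm(increments=[{"tx":0,"ty":0,"tz":0,"rx":0,"ry":0,"rz":0,"gripper":-1},{"tx":0,"ty":0,"tz":0,"rx":0,"ry":0,"rz":0,"gripper":-1},{"tx":0,"ty":0,"tz":0,"rx":0,"ry":0,"rz":0,"gripper":-1},{"tx":0,"ty":0,"tz":0,"rx":0,"ry":0,"rz":0,"gripper":-1}])

```text
clock: 6.95
eef_pos: [595.3, -88.6, 22.5]
tcp_rot: [-3.141, 0.002, 3.054]
contact_force: [-0.8, 0.4, 5.6]
opening: 0.125
```

Request:
move_arm(increments=[{"tx":0,"ty":0,"tz":-0.3,"rx":0,"ry":0,"rz":0,"gripper":-1},{"tx":0,"ty":0,"tz":-0.7,"rx":0,"ry":0,"rz":0,"gripper":-1},{"tx":0,"ty":0,"tz":-1,"rx":0,"ry":0,"rz":0,"gripper":-1},{"tx":0,"ty":0,"tz":-1,"rx":0,"ry":0,"rz":0,"gripper":-1},{"tx":0,"ty":0,"tz":-1,"rx":0,"ry":0,"rz":0,"gripper":-1},{"tx":0,"ty":0,"tz":-2,"rx":0,"ry":0,"rz":0,"gripper":-1},{"tx":0,"ty":0,"tz":-2,"rx":0,"ry":0,"rz":0,"gripper":-1},{"tx":0,"ty":0,"tz":-2,"rx":0,"ry":0,"rz":0,"gripper":-1},{"tx":0,"ty":0,"tz":-1,"rx":0,"ry":0,"rz":0,"gripper":-1},{"tx":0,"ty":0,"tz":0,"rx":0,"ry":0,"rz":0,"gripper":-1}])

```text
clock: 7.95
eef_pos: [595.7, -88.6, 133.1]
tcp_rot: [-3.141, 0.003, 3.054]
contact_force: [0.2, -0.5, -0.4]
opening: 0.123
```

Run:
```python
from h import *
im,d,P,s=wrist(); np.savez('w3.npz',im=im,P=P,d=d)
print(s['clock'],s['eef_pos'],s['tcp_rot'],loc(s['eef_pos']),s['opening'],s['contact_force'])
cv2.imwrite('pics/w3.png',im[:,:,::-1])
```

```text
7.95 [595.69064884 -88.64263391 133.14353431] [-3.14139879  0.00314416  3.05420717] [29.78769163 48.97317495] 0.12335316360034516 [ 0.22217552 -0.49705141 -0.41850948]
```

View pics/w3.png

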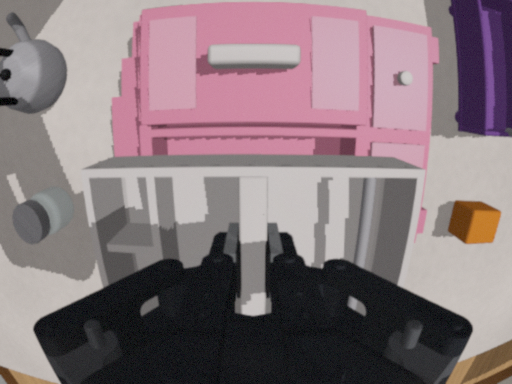

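Run:
```python
from h import *
z=np.load('w3.npz');P=z['P'];d=z['d'];im=z['im'];L=loc(P);Z=P[...,2];X=L[...,0];Y=L[...,1]
hsv=cv2.cvtColor(im,cv2.COLOR_RGB2HSV);w=(hsv[...,1]<50)&(d>0)
m=w&(abs(X-30)<90)&(Y>-5)&(Y<100)&(Z>100)&(Z<190)
h=np.histogram(Z[m],np.arange(100,190,3));print([(int(e),int(c)) for c,e in zip(*h) if c>20])
def line(m,ax):
    a,b=(X,Y) if ax==0 else (Y,X)
    return a[m],b[m],Z[m]
# near rim: top band
top=m&(Z>150)&(Z<168)
for x0 in range(-45,105,15):
    q=top&(X>x0)&(X<x0+15)&(Y<20); 
    if q.sum()>5: print('x',x0,q.sum(),'y',np.percentile(Y[q],[1,50,99]).round(1),'z',np.median(Z[q]).round(1))
for y0 in range(5,60,10):
    q=top&(Y>y0)&(Y<y0+10); 
    if q.sum()>5: print('y',y0,'x',np.percentile(X[q],[.5,99.5]).round(1), 'zl',np.median(Z[q&(X<0)]).round(1),'zr',np.median(Z[q&(X>60)]).round(1))
```

```text
[(118, 116), (121, 13197), (124, 819), (127, 763), (130, 810), (133, 926), (136, 1001), (139, 1203), (142, 1228), (145, 1338), (148, 1667), (151, 3243), (154, 1260), (157, 8210), (160, 1336), (163, 143), (166, 111), (169, 459), (172, 108), (175, 185), (178, 388), (181, 398), (184, 423)]
x -45 579 y [ 5.9  9.2 19.7] z 158.7
x -30 591 y [ 5.9  8.8 19.6] z 158.3
x -15 457 y [ 6.   7.4 10.4] z 159.0
x 0 488 y [ 5.8  7.4 10.1] z 159.0
x 15 840 y [ 5.9  9.1 19.8] z 159.1
x 30 876 y [ 5.9  9.3 19.8] z 159.1
x 45 491 y [ 5.8  7.5 10.2] z 159.0
x 60 508 y [ 6.   7.8 18.9] z 158.9
x 75 533 y [ 5.9  8.3 19.5] z 158.7
x 90 534 y [ 5.9  8.7 19.7] z 158.6
y 5 x [-46.9 107.8] zl 158.9 zr 158.9
y 15 x [-47.4 108.3] zl 153.2 zr 153.4
y 25 x [-47.2 108.4] zl 153.1 zr 153.7
y 35 x [-47.1 108.2] zl 153.0 zr 153.9
y 45 x [-47.2 108.3] zl 153.4 zr 152.7
y 55 x [-47.6 108.4] zl 157.0 zr 158.3
```

Request:
move_arm(increments=[{"tx":0,"ty":0,"tz":0,"rx":0,"ry":0,"rz":4,"gripper":-1},{"tx":0,"ty":0,"tz":0,"rx":0,"ry":0,"rz":8,"gripper":-1},{"tx":0,"ty":0,"tz":0,"rx":0,"ry":0,"rz":8,"gripper":-1},{"tx":0,"ty":0,"tz":0,"rx":0,"ry":0,"rz":8,"gripper":-1},{"tx":0,"ty":0,"tz":0,"rx":0,"ry":0,"rz":8,"gripper":-1},{"tx":0,"ty":0,"tz":0,"rx":0,"ry":0,"rz":8,"gripper":-1},{"tx":0,"ty":0,"tz":0,"rx":0,"ry":0,"rz":8,"gripper":-1},{"tx":0,"ty":0,"tz":0,"rx":0,"ry":0,"rz":8,"gripper":-1},{"tx":0,"ty":0,"tz":0,"rx":0,"ry":0,"rz":8,"gripper":-1},{"tx":0,"ty":0,"tz":0,"rx":0,"ry":0,"rz":8,"gripper":-1},{"tx":0,"ty":0,"tz":0,"rx":0,"ry":0,"rz":8,"gripper":-1},{"tx":0,"ty":0,"tz":0,"rx":0,"ry":0,"rz":8,"gripper":-1}])

```text
clock: 9.2
eef_pos: [593.8, -88.4, 129.8]
tcp_rot: [-3.139, -0.0, 1.443]
contact_force: [-0.2, 0.9, -1.8]
opening: 0.128
```

Request:
move_arm(increments=[{"tx":0,"ty":0,"tz":0,"rx":0,"ry":0,"rz":8,"gripper":-1},{"tx":0,"ty":0,"tz":0,"rx":0,"ry":0,"rz":8,"gripper":-1},{"tx":0,"ty":0,"tz":0,"rx":0,"ry":0,"rz":8,"gripper":-1},{"tx":0,"ty":0,"tz":0,"rx":0,"ry":0,"rz":8,"gripper":-1},{"tx":0,"ty":0,"tz":0,"rx":0,"ry":0,"rz":8,"gripper":-1},{"tx":0,"ty":0,"tz":0,"rx":0,"ry":0,"rz":8,"gripper":-1},{"tx":0,"ty":0,"tz":0,"rx":0,"ry":0,"rz":8,"gripper":-1},{"tx":0,"ty":0,"tz":0,"rx":0,"ry":0,"rz":8,"gripper":-1},{"tx":0,"ty":0,"tz":0,"rx":0,"ry":0,"rz":8,"gripper":-1},{"tx":0,"ty":0,"tz":0,"rx":0,"ry":0,"rz":8,"gripper":-1},{"tx":0,"ty":0,"tz":0,"rx":0,"ry":0,"rz":8,"gripper":-1},{"tx":0,"ty":0,"tz":0,"rx":0,"ry":0,"rz":0,"gripper":-1}])

```text
clock: 10.4
eef_pos: [593.8, -88.4, 130.0]
tcp_rot: [-3.141, 0.002, -0.089]
contact_force: [-0.8, -0.7, -2.0]
opening: 0.125
```

```bash
cat > m.py <<'E'
from h import *
import sys
n=sys.argv[1]; zi=float(sys.argv[2])
im,d,P,s=wrist(); np.savez(n+'.npz',im=im,P=P,d=d)
print(s['clock'],s['eef_pos'].round(1),np.rad2deg(s['tcp_rot']).round(2),'tcp loc',loc(s['eef_pos']).round(1),s['opening'],s['contact_force'].round(1))
cv2.imwrite(f'pics/{n}.png',im[:,:,::-1])
L=loc(P);Z=P[...,2];X=L[...,0];Y=L[...,1]
hsv=cv2.cvtColor(im,cv2.COLOR_RGB2HSV);w=(hsv[...,1]<50)&(d>0)
top=w&(abs(X-30)<90)&(Y>-5)&(Y<100)&(abs(Z-zi)<6)
for x0 in range(-45,105,25):
    q=top&(X>x0)&(X<x0+25)
    if q.sum()>5: print('x',x0,q.sum(),'y',np.percentile(Y[q],[.5,99.5]).round(1),'z',np.median(Z[q]).round(1))
for y0 in range(5,95,15):
    q=top&(Y>y0)&(Y<y0+15)
    if q.sum()>5: print('y',y0,'x',np.percentile(X[q],[.5,99.5]).round(1))
p=(hsv[...,1]>70)&((hsv[...,0]>160)|(hsv[...,0]<5))&(d>0)
q=p&(Z>46)&(Z<62)&(abs(X)<128)&(abs(Y)<106)
print('pink x',np.percentile(X[q],[.3,99.7]).round(1),'y',np.percentile(Y[q],[.3,99.7]).round(1))
for y0 in range(-90,90,20):
    k=q&(Y>y0)&(Y<y0+20); print(y0,np.percentile(X[k],[.5,99.5]).round(1) if k.sum()>20 else '',end=' ')
print()
for x0 in range(-110,110,30):
    k=q&(X>x0)&(X<x0+30); print(x0,np.percentile(Y[k],[.5,99.5]).round(1) if k.sum()>20 else '',end=' ')
E
python3 m.py w4 158
```

```text
10.4 [593.8 -88.4 130. ] [-1.7999e+02  1.2000e-01 -5.1300e+00] tcp loc [29.7 47.1] 0.1252264655339367 [-0.8 -0.7 -2. ]
x -45 1269 y [12.  91.9] z 155.7
x -20 642 y [87.4 92. ] z 156.0
x 5 2637 y [18.6 91.9] z 156.1
x 30 2966 y [18.6 91.8] z 156.1
x 55 639 y [87.4 91.8] z 156.0
x 80 1040 y [11.9 91.7] z 155.6
y 5 x [-29.9  90.8]
y 20 x [-47.5 108.3]
y 35 x [-47.3 108.5]
y 50 x [-47.4 108.2]
y 65 x [-47.5 108.6]
y 80 x [-46.9 108.1]
pink x [-119.6  119.9] y [-40.1  97.2]
-90  -70  -50 [-119.6 -117.6] -30 [-119.5 -117.3] -10 [-119.7 -117.3] 10  30  50  70 [-119.6  119.8] 
-110 [88.1 97.2] -80 [82.1 97.2] -50 [81.8 97.1] -20 [91.  97.1] 10 [90.8 96.8] 40 [90.9 97. ] 70 [90.8 97.2] 100 [81.4 97.1]
```

View pics/w4.png

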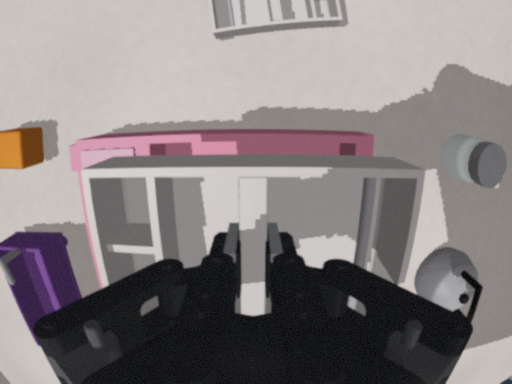

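The insert is turned: the pigeonholes are at the drawer end (left in the picture) and the rail at the crown end. In the wardrobe frame its centre is about (30.5, 49.9), so it needs about −3 mm in y. I'll correct that, come down to just above the walls and recheck.

Request:
move_arm(increments=[{"tx":-0.29,"ty":-0.05,"tz":0,"rx":0,"ry":0,"rz":0,"gripper":-1},{"tx":0,"ty":0,"tz":2,"rx":0,"ry":0,"rz":0,"gripper":-1},{"tx":0,"ty":0,"tz":2,"rx":0,"ry":0,"rz":0,"gripper":-1},{"tx":0,"ty":0,"tz":1,"rx":0,"ry":0,"rz":0,"gripper":-1},{"tx":0,"ty":0,"tz":0,"rx":0,"ry":0,"rz":0,"gripper":-1},{"tx":0,"ty":0,"tz":0,"rx":0,"ry":0,"rz":0,"gripper":-1}])

```text
clock: 11.05
eef_pos: [591.9, -87.8, 81.6]
tcp_rot: [3.142, -0.0, -0.087]
contact_force: [0.0, 0.3, -1.5]
opening: 0.127
```

```bash
python3 m.py w5 107
```

```text
11.05 [591.9 -87.8  81.6] [180.    -0.    -4.96] tcp loc [29.3 45.2] 0.1269289091994479 [ 0.   0.3 -1.5]
x -45 1662 y [ 9.4 89.8] z 106.5
x -20 961 y [43.8 89.8] z 107.1
x 5 2870 y [16.7 89.9] z 107.7
x 30 2898 y [16.8 89.9] z 107.7
x 55 687 y [85.5 89.9] z 107.6
x 80 1664 y [ 9.5 89.9] z 106.2
y 5 x [-30.7  91.3]
y 20 x [-47.9 107.7]
y 35 x [-47.8 108. ]
y 50 x [-47.9 107.8]
y 65 x [-47.9 108.1]
y 80 x [-47.3 107.3]
pink x [-119.7  119.4] y [-26.9  97.1]
-90  -70  -50  -30 [-119.9 -105.4] -10 [-119.7  -85.7] 10 [-119.9 -115.3] 30 [-119.3 -115.6] 50 [-119.  -115.5] 70 [-120.   119.5] 
-110 [-6.7 97. ] -80 [86.  97.1] -50 [86.7 97.1] -20 [90.7 97. ] 10 [90.6 96.8] 40 [90.7 97. ] 70 [90.8 97.1] 100 [86.6 97. ]
```

Request:
move_arm(increments=[{"tx":-0.08,"ty":0,"tz":0,"rx":0,"ry":0,"rz":0,"gripper":-1},{"tx":0,"ty":0,"tz":0.8,"rx":0,"ry":0,"rz":0,"gripper":-1},{"tx":0,"ty":0,"tz":0.4,"rx":0,"ry":0,"rz":0,"gripper":-1},{"tx":0,"ty":0,"tz":0.4,"rx":0,"ry":0,"rz":0,"gripper":-1},{"tx":0,"ty":0,"tz":0.3,"rx":0,"ry":0,"rz":0,"gripper":-1},{"tx":0,"ty":0,"tz":0.3,"rx":0,"ry":0,"rz":0,"gripper":-1},{"tx":0,"ty":0,"tz":0,"rx":0,"ry":0,"rz":0,"gripper":-1}])

```text
clock: 11.8
eef_pos: [590.7, -87.6, 58.8]
tcp_rot: [-3.142, 0.001, -0.087]
contact_force: [-0.5, -0.4, -1.2]
opening: 0.126
```

Bottom at about 44 mm, already between the walls, with no contact force. Continuing down.

Request:
move_arm(increments=[{"tx":0,"ty":0,"tz":0.6,"rx":0,"ry":0,"rz":0,"gripper":-1},{"tx":0,"ty":0,"tz":0.6,"rx":0,"ry":0,"rz":0,"gripper":-1},{"tx":0,"ty":0,"tz":0.6,"rx":0,"ry":0,"rz":0,"gripper":-1},{"tx":0,"ty":0,"tz":0.6,"rx":0,"ry":0,"rz":0,"gripper":-1},{"tx":0,"ty":0,"tz":0.4,"rx":0,"ry":0,"rz":0,"gripper":-1},{"tx":0,"ty":0,"tz":0.4,"rx":0,"ry":0,"rz":0,"gripper":-1},{"tx":0,"ty":0,"tz":0,"rx":0,"ry":0,"rz":0,"gripper":-1}])

```text
clock: 12.5
eef_pos: [590.7, -87.6, 26.7]
tcp_rot: [-3.142, 0.001, -0.087]
contact_force: [0.2, 0.2, -2.1]
opening: 0.121
```

Request:
move_arm(increments=[{"tx":0,"ty":0,"tz":0.2,"rx":0,"ry":0,"rz":0,"gripper":-1},{"tx":0,"ty":0,"tz":0.2,"rx":0,"ry":0,"rz":0,"gripper":-1},{"tx":0,"ty":0,"tz":0,"rx":0,"ry":0,"rz":0,"gripper":-1}])

```text
clock: 12.8
eef_pos: [590.9, -87.7, 23.1]
tcp_rot: [3.142, 0.0, -0.087]
contact_force: [0.9, -0.4, -1.5]
opening: 0.125
```

Request:
move_arm(increments=[{"tx":0,"ty":0,"tz":0.1,"rx":0,"ry":0,"rz":0,"gripper":-1},{"tx":0,"ty":0,"tz":0.1,"rx":0,"ry":0,"rz":0,"gripper":-1},{"tx":0,"ty":0,"tz":0,"rx":0,"ry":0,"rz":0,"gripper":-1}])

```text
clock: 13.1
eef_pos: [591.2, -87.7, 22.4]
tcp_rot: [3.142, -0.0, -0.087]
contact_force: [-3.6, 0.8, 10.6]
opening: 0.125
```

It's on the floor (same TCP height as at the grasp, 10 N up). Release, rise and look.

Request:
move_arm(increments=[{"tx":0,"ty":0,"tz":0,"rx":0,"ry":0,"rz":0,"gripper":-0.2},{"tx":0,"ty":0,"tz":0,"rx":0,"ry":0,"rz":0,"gripper":-0.2},{"tx":0,"ty":0,"tz":0,"rx":0,"ry":0,"rz":0,"gripper":-0.2},{"tx":0,"ty":0,"tz":-2,"rx":0,"ry":0,"rz":0,"gripper":-0.2},{"tx":0,"ty":0,"tz":-3,"rx":0,"ry":0,"rz":0,"gripper":-0.2},{"tx":0,"ty":0,"tz":-4,"rx":0,"ry":0,"rz":0,"gripper":-0.2},{"tx":0,"ty":0,"tz":-4,"rx":0,"ry":0,"rz":0,"gripper":-0.2},{"tx":0,"ty":0,"tz":-3,"rx":0,"ry":0,"rz":0,"gripper":-0.2},{"tx":0,"ty":0,"tz":0,"rx":0,"ry":0,"rz":0,"gripper":-0.2}])

```text
clock: 14.0
eef_pos: [593.7, -88.1, 185.9]
tcp_rot: [3.141, -0.008, -0.087]
contact_force: [-0.6, -0.0, 1.0]
opening: 0.4
```

```bash
python3 m.py w6 49
```

```text
14.0 [593.7 -88.1 185.9] [179.97  -0.44  -5.01] tcp loc [29.4 47. ] 0.4001159704759397 [-0.6 -0.   1. ]
x -45 456 y [ 3.1 89.2] z 48.2
x -20 278 y [ 2.4 89. ] z 48.5
x 5 737 y [ 2.8 88.7] z 48.6
x 30 716 y [ 2.9 88.7] z 48.6
x 55 284 y [ 2.3 89. ] z 48.5
x 80 414 y [ 3.  89.4] z 48.2
y 5 x [-47.8 107.5]
y 20 x [-49.7 109.9]
y 35 x [-47.9 109.9]
y 50 x [-49.8 110.1]
y 65 x [-49.6 108.2]
y 80 x [-47.1 108.4]
pink x [-118.6  119.9] y [-96.9  96.8]
-90 [-17.2  77. ] -70 [-9.  70.8] -50 [-118.   119.2] -30 [-117.9  120. ] -10 [-117.8  119.4] 10 [-118.3  119.6] 30 [-118.3  119.9] 50 [-118.1  119.9] 70 [-119.7  120.1] 
-110 [-6.5 97.2] -80 [-42.9  96.6] -50 [-26.5  96.8] -20 [-96.9  96.8] 10 [-97.4  96.4] 40 [-96.6  96.6] 70 [-97.4  96.9] 100 [-36.8  96.7]
```

View pics/w6.png

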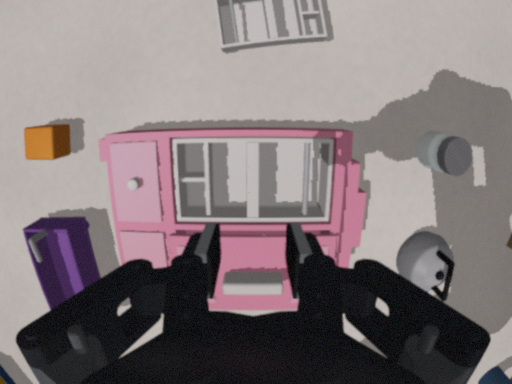

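The insert is home: rim at 48.5 mm, pigeonholes at the drawer end (left), centred in the bay. Now I shut the door by pushing the handle from its far-open side.

Request:
move_arm(increments=[{"tx":-2,"ty":0,"tz":0,"rx":0,"ry":0,"rz":0,"gripper":-1},{"tx":-3,"ty":0,"tz":0,"rx":0,"ry":0,"rz":0,"gripper":-1},{"tx":-3,"ty":0,"tz":0,"rx":0,"ry":0,"rz":0,"gripper":-1},{"tx":-3,"ty":0,"tz":0,"rx":0,"ry":0,"rz":0,"gripper":-1},{"tx":-2,"ty":0,"tz":0,"rx":0,"ry":0,"rz":0,"gripper":-1},{"tx":0,"ty":0,"tz":0,"rx":0,"ry":0,"rz":0,"gripper":-1},{"tx":0,"ty":0,"tz":3,"rx":0,"ry":0,"rz":0,"gripper":-1},{"tx":0,"ty":0,"tz":3,"rx":0,"ry":0,"rz":0,"gripper":-1},{"tx":0,"ty":0,"tz":3,"rx":0,"ry":0,"rz":0,"gripper":-1},{"tx":0,"ty":0,"tz":0,"rx":0,"ry":0,"rz":0,"gripper":-1}])

```text
clock: 15.05
eef_pos: [459.3, -75.9, 87.6]
tcp_rot: [-3.141, 0.007, -0.087]
contact_force: [0.1, 0.4, 0.8]
opening: -0.002
```

Request:
move_arm(increments=[{"tx":0,"ty":0,"tz":2,"rx":0,"ry":0,"rz":0,"gripper":-1},{"tx":1,"ty":0,"tz":0,"rx":0,"ry":0,"rz":0,"gripper":-1},{"tx":1,"ty":0,"tz":0,"rx":0,"ry":0,"rz":0,"gripper":-1},{"tx":1,"ty":0,"tz":0,"rx":0,"ry":0,"rz":0,"gripper":-1},{"tx":1,"ty":0,"tz":0,"rx":0,"ry":0,"rz":0,"gripper":-1},{"tx":1,"ty":0,"tz":0,"rx":0,"ry":0,"rz":0,"gripper":-1}])

```text
clock: 15.65
eef_pos: [512.8, -80.9, 72.1]
tcp_rot: [3.141, -0.001, -0.087]
contact_force: [-1.8, 0.5, 1.7]
opening: -0.001
```

Request:
move_arm(increments=[{"tx":1,"ty":0,"tz":0,"rx":0,"ry":0,"rz":0,"gripper":-1},{"tx":1,"ty":0,"tz":0,"rx":0,"ry":0,"rz":0,"gripper":-1},{"tx":1,"ty":0,"tz":0,"rx":0,"ry":0,"rz":0,"gripper":-1},{"tx":1,"ty":0,"tz":0,"rx":0,"ry":0,"rz":0,"gripper":-1},{"tx":1,"ty":0,"tz":0,"rx":0,"ry":0,"rz":0,"gripper":-1},{"tx":0.7,"ty":0,"tz":0,"rx":0,"ry":0,"rz":0,"gripper":-1},{"tx":0.4,"ty":0,"tz":0,"rx":0,"ry":0,"rz":0,"gripper":-1},{"tx":0.2,"ty":0,"tz":0,"rx":0,"ry":0,"rz":0,"gripper":-1},{"tx":0,"ty":0,"tz":0,"rx":0,"ry":0,"rz":0,"gripper":-1}])

```text
clock: 16.55
eef_pos: [574.4, -86.2, 71.3]
tcp_rot: [-3.142, -0.0, -0.087]
contact_force: [0.4, -1.1, 0.4]
opening: 0.004
```

Request:
move_arm(increments=[{"tx":0.2,"ty":0,"tz":0,"rx":0,"ry":0,"rz":0,"gripper":-1},{"tx":0.2,"ty":0,"tz":0,"rx":0,"ry":0,"rz":0,"gripper":-1},{"tx":0,"ty":0,"tz":0,"rx":0,"ry":0,"rz":0,"gripper":-1}])

```text
clock: 16.85
eef_pos: [574.9, -86.2, 70.9]
tcp_rot: [-3.141, 0.006, -0.087]
contact_force: [-10.7, 1.2, 7.8]
opening: -0.002
```

The stop is reached (11 N, no further motion). Back off, rise and check.

Request:
move_arm(increments=[{"tx":-1,"ty":0,"tz":0,"rx":0,"ry":0,"rz":0,"gripper":-1},{"tx":-1,"ty":0,"tz":0,"rx":0,"ry":0,"rz":0,"gripper":-1},{"tx":0,"ty":0,"tz":-4,"rx":0,"ry":0,"rz":0,"gripper":-1},{"tx":0,"ty":0,"tz":-4,"rx":0,"ry":0,"rz":0,"gripper":-1},{"tx":-4,"ty":0,"tz":-4,"rx":0,"ry":0,"rz":0,"gripper":-1},{"tx":-4,"ty":0,"tz":0,"rx":0,"ry":0,"rz":0,"gripper":-1},{"tx":0,"ty":0,"tz":0,"rx":0,"ry":0,"rz":0,"gripper":-1}])

```text
clock: 17.55
eef_pos: [478.3, -77.6, 187.1]
tcp_rot: [-3.142, 0.002, -0.088]
contact_force: [-0.3, 0.8, -0.0]
opening: -0.003
```

Run:
```python
from h import *
im,d,P,s=wrist()
L=loc(P);Z=P[...,2];X=L[...,0];Y=L[...,1]
cv2.imwrite('pics/w7.png',im[:,:,::-1])
print(s['clock'],loc(s['eef_pos']),s['contact_force'])
m=(d>0)&(Z>80)&(Z<95)&(Y>25)&(Y<75)&(abs(X-30)<35);print('handle y',np.percentile(Y[m],[1,99]))
m=(d>0)&(Z>56)&(Z<63)&(Y>-60)&(Y<110)&(abs(X-30)<70);print('door y',np.percentile(Y[m],[.5,99.5]),np.median(Z[m]))
```

```text
17.55 [ 29.04586245 -68.89827634] [-0.32858627  0.82750039 -0.029833  ]
handle y [39.58926623 52.83100043]
door y [ 1.37741905 92.22755894] 60.113938513553045
```

View pics/w7.png

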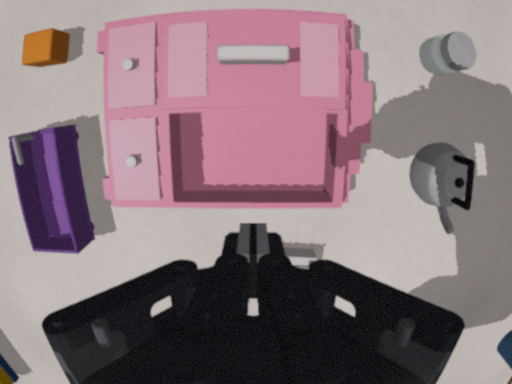

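```bash
python3 -c "
from rig import r
r.sign_off();print(r.sense()['clock'])"
```

```text
the job is handed in; nothing more can be done
the job is handed in; nothing more can be done
```

The insert is turned round and seated in the left bay with its pigeonholes at the drawer end, and the door is shut over it. I handed the job in at about 17.5 s of the 70 s allowed. It reports no verdict.

I pushed the door open to its stop and lifted the insert out by its shelf. I then turned it half a turn above the bay, lowered it in and pushed the door shut.

- **Insert:** before the door was closed its rim measured about 48.5 mm above the table (48 expected). It was level, and centred in the bay to about 1 mm.
- **Door:** it met its hard stop with about 11 N. Afterwards the handle centre measured y = 46.2 mm and the panel centre 46.8 mm, against 47 mm when fully shut. That puts it within about 1 mm.
- **Bystanders and arm:** the last picture shows the kettle, jar, block and tub standing upright and apparently where they were. I did not measure their positions. The arm was clear of everything, and the largest force I read during the job was about 16 N.
- **Odd readings:** the first two move calls were refused as invalid because the rows lacked some of the keys, so nothing moved. After the half turn the insert was about 4 mm away from where the first look would put it relative to the tool. I corrected this by measuring the insert and the wardrobe in the same picture. No check failed.

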